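# Twist the top cup off a nested stack in a pottery studio

### The job

Take the top cup off the taller of the two stacks of nested cups and stand it upright in the middle of the round cork coaster. The cups lock together where they nest, so twist it about a sixth of a turn (either way) as you start to lift, so that the rest of the stack is not picked up, tipped or dragged along; leave the shorter stack as it is.

Things in the scene. Friction and masses are not known exactly. Their poses are not given: they have to be found in the camera images.
- top_cup: Top cup of the taller stack: loose, white plastic, 60 g, 80 mm tall, open above. Origin: centre of its underside, z up. Foot z 0-30 mm, 45 mm wide, sits inside the cup below; shoulder at z 30; straight collar 58 mm wide, z 30-80, free to grip. Two ears 14 mm wide, 4 thick on its rim and two claws at z 19-34, all along own +x and -x, to 37 and 42 mm from the axis: grip from above across y.
- stack: The other two cups of that stack, one piece on a wooden foot board 110 mm square, loose, 0.9 kg. Origin: centre of the underside. Rim 142 mm up; nested, the top cup's origin is 112 mm up, its claws hooked under this rim's ears (own +x, -x) with 3 mm play up. Turned 35 to 145 degrees either way they are clear: it turns freely, no stop, then lifts straight out; foot clears after 30 mm.
- short_stack: The shorter stack, not to be disturbed: two of the same cups on the same kind of board, 142 mm tall in all, loose on the table.
- coaster: Round cork coaster, 110 mm across and 6 mm thick, fixed flat on the table. Origin: centre of its underside; the upper face is 6 mm above it.
Not all that is in view belongs to the job. Leave any red or turquoise look-alike of the top_cup alone.

How it is judged:
By the outcome, as a careful person would: the job done as asked, in the order asked, and still so for the second after the job is handed in, with the robot touching nothing.
It also fails if it takes over 42 s, if anything falls off the work surface, if the arm or the gripper's body presses on something with over 40 N, if the wrist force passes 120 N, or if a joint passes its speed limit or range.

### The arm

A 7-joint arm with a two-finger parallel gripper is mounted at the origin on the work surface. World frame = base frame: x ahead of the robot, y to its left, z up, the work surface at z = 0. Lengths are in m, angles in rad, forces in N, time in s.
With the tool pointing down it reaches from about 0.4 to 0.9 m from the base axis. Payload 5.6 kg.
Tool frame: the origin (TCP) lies midway between the tips of the shut fingers; the grasp point (between the pads) lies 19 mm behind it; z points along the fingers, y is the direction in which the jaws open and shut (so a half turn about z gives the same grasp; the last joint's range is limited). The gripper opens to 92 mm and grips with 3 to 60 N. Pads are 20 mm wide; open, the fingers measure 128 mm over their backs; the gripper's body (75 mm by 189 mm) begins 69 mm behind the grasp point.
Start: joints at [1.173, 0.468, -0.012, 1.603, 0.006, 1.071, -0.056], TCP at [0.226, -0.61, 0.179] pointing down, gripper open.
Joint ranges: [-2.53, 2.53], [-0.31, 2.02], [-1.57, 1.55], [0.28, 2.44], [-1.29, 4.43], [0.15, 1.84], [-2.92, 2.92]. Speed limits (rad/s): [2.57, 2.57, 3.14, 3.14, 3.14, 3.14, 3.14].

### API

Orientations are given as a unit quaternion [w, x, y, z].
In Python, from cell import telemetry, cams, env gives the robot as it stands.
- The arm moves only by the tool arm_command, never from a script. Its argument "rows" is text: rows parted by semicolons, each of 5 numbers parted by spaces: the shift along the tool's x, y, z in cm, then the turn about the tool's z in degrees, then the opening, from -1 (shut) to 1 (fully open). In form: tx ty tz yaw jaw; .... A call has exactly 10 rows; each row shifts and turns the pose as measured when the row begins, along the tool's axes as they then stand; what a row does not reach is not made up. A row lasts 1/8 s, in which the tool goes at most 62.5 mm and 10.7 degrees, less where a joint would pass 70% of its speed; a pose out of reach is approached as far as the arm can. A call with a gripper value outside its range is refused whole. The fingers move at their own pace and stop on an object; the grip force is fixed at half the most. Time passes only in rows, so rows that do not move let the fingers close, or fill a call up. It gives the time, the measured TCP pose, the force and the opening at its end, in the units of the state.
- telemetry.get_state(): the state, without advancing time (a new reading comes with each control period).
- cams.read_camera(name): name is "scene" or "top"; returns the picture (400x640x3 uint8, red, green, blue); there is no depth.
- cams.camera_model(name): a dict with "K" (3x3 intrinsics, pixels), "view" (4x4, takes a point from world to camera coordinates). Camera axes: x right, y down, z forward; pixel columns grow to the right and rows downward; lengths in m; the calibration is good to about 2 mm. A picture is of the moment at which its call begins. camera_model takes no time and is no camera call.
- env.finish_job(): hands the job in, once; it reports no verdict.
The state is a dict: "time": time; "joints": joint angles; "joint_vel": joint speeds; "tau": joint torques, N m; "position": TCP position; "tool_rot": TCP orientation; "ft_force": force on the tool from outside, world axes, zero at the start; "wrist_torque": the same for the moment, N m; "opening": finger opening in m.
Only numpy, scipy, OpenCV 4.12 (cv2) and the standard library are available. Lean on these libraries where they do the work, as an engineer would, in place of code of your own. Each camera call takes 0.05 s, during which the arm holds its last target. There are 200 camera calls.

## Working session

There is one attempt and no reset: what is moved stays moved. The work goes in short steps, Python scripts to look and compute and a tool call to move; the robot and the scene stay as the last step left them, time stands still between calls to the robot, and variables do not carry over. Pictures are saved under pics/ and viewed, about 8 in all and at most 12, crops included, and the job is handed in when it is done.

Besides the shell and the picture viewer there is one more tool, called after "Emit:" as name(argument=value, ...) on one line, values as JSON. arm_command: Moves the arm, as the interface text tells. Its arguments: {"type":"object","properties":{"rows":{"type":"string"}},"required":["rows"]}

```bash
mkdir -p pics; python3 - <<'E'
from cell import telemetry,cams
import cv2,numpy as np
np.set_printoptions(precision=4,suppress=True)
for n in("scene","top"):
    cv2.imwrite(f"pics/{n}0.png",cams.read_camera(n)[:,:,::-1])
    m=cams.camera_model(n);print(n,np.array(m["K"]),np.array(m["view"]))
s=telemetry.get_state();print(s["time"],s["position"],s["tool_rot"],s["opening"])
E
```

```text
scene [[511.424    0.     333.8035]
 [  0.     511.424  191.8429]
 [  0.       0.       1.    ]] [[ 0.4985  0.8668  0.0139 -0.205 ]
 [ 0.7109 -0.3995 -0.5788 -0.3615]
 [-0.4962  0.2984 -0.8153  1.6235]
 [ 0.      0.      0.      1.    ]]
top [[511.451    0.     314.0354]
 [  0.     511.451  199.3909]
 [  0.       0.       1.    ]] [[ 0.023  -0.9996  0.018  -0.109 ]
 [-0.9972 -0.0243 -0.0711  0.5646]
 [ 0.0715 -0.0163 -0.9973  1.4958]
 [ 0.      0.      0.      1.    ]]
0.1 [ 0.2256 -0.609   0.1782] [-0.0008  0.9843  0.1765 -0.0002] 0.09237773863165909
```

View pics/scene0.png

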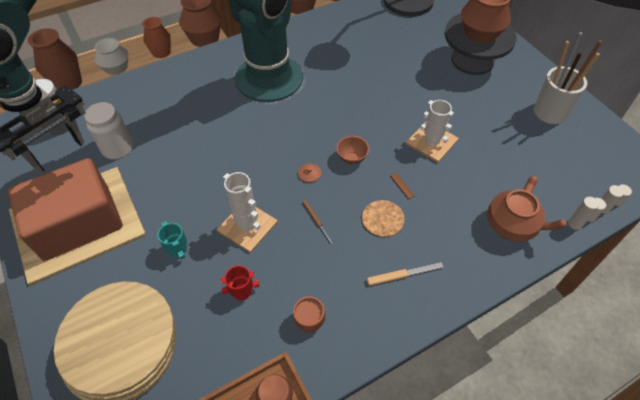

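View pics/top0.png

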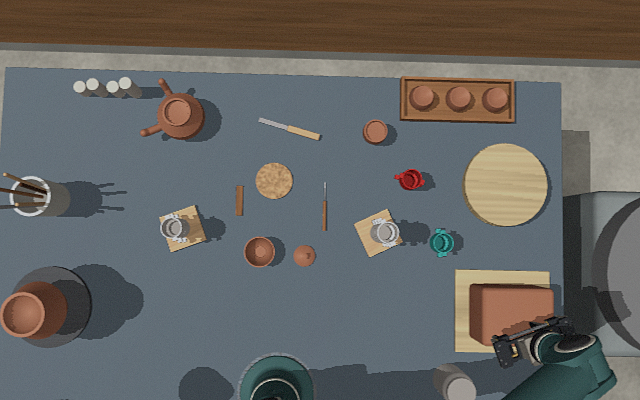

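The taller stack is at scene (240,205) / top (385,232). The possible mix-ups are the short stack at scene (437,125) / top (175,228), the red cup at (238,284) / (411,180) and the turquoise cup at (173,238) / (442,242). The cork coaster is at (383,218) / (274,181). I'll check the choice in a close crop.

```bash
python3 - <<'E'
import cv2,numpy as np
a=cv2.imread("pics/top0.png")[190:270,340:420]; b=cv2.imread("pics/scene0.png")[165:255,205:285]
a=cv2.resize(a,(400,400),interpolation=cv2.INTER_CUBIC); b=cv2.resize(b,(400,450),interpolation=cv2.INTER_CUBIC)
o=np.zeros((450,800,3),np.uint8);o[:400,:400]=a;o[:,400:]=b;cv2.imwrite("pics/crop1.png",o)
E
```

```text
(no output)
```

View pics/crop1.png

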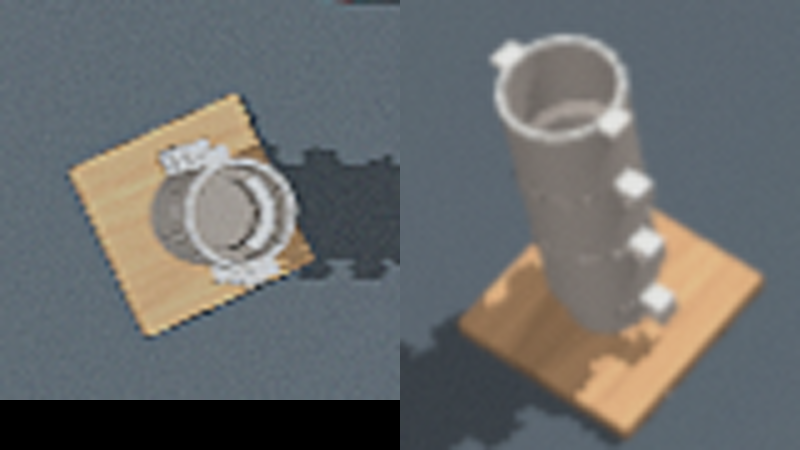

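```bash
cat > h.py <<'E'
from cell import telemetry,cams
import numpy as np,cv2
np.set_printoptions(precision=4,suppress=True)
def P(n):
    m=cams.camera_model(n);return np.array(m["K"])@np.array(m["view"])[:3]
def at(n,u,v,z):
    p=P(n);r=np.array([u*p[2]-p[0],v*p[2]-p[1]])
    return np.linalg.solve(r[:,:2],-r[:,2]*z-r[:,3])
def tri(a,b):
    h=cv2.triangulatePoints(P("top"),P("scene"),np.array(a,float).reshape(2,1),np.array(b,float).reshape(2,1));return (h[:3]/h[3]).ravel()
def bear():
    from scipy.spatial.transform import Rotation as R
    s=telemetry.get_state();w,x,y,z=s["tool_rot"];M=R.from_quat([x,y,z,w]).as_matrix();return s,M
E
python3 - <<'E'
from h import *
print("rim tri",tri((388.4,232.6),(237.4,182.6)),at("top",388.4,232.6,.192),at("scene",237.4,182.6,.192))
e1=at("scene",227,175.6,.190);e2=at("scene",247.8,189.4,.190);d=e1-e2;print("ears",e1,e2,np.linalg.norm(d),np.degrees(np.arctan2(d[1],d[0])),(e1+e2)/2)
cs=[at("top",340+u/5,190+v/5,.012) for u,v in((237,95),(313,262),(150,336),(69,172))]
print("board",np.array(cs),np.mean(cs,0),[np.linalg.norm(cs[i]-cs[i-1]) for i in range(4)],[np.degrees(np.arctan2(*(cs[i]-cs[i-1])[::-1])) for i in range(4)])
for n,(u,v) in dict(top=(274,181),scene=(383,218)).items():
    im=cv2.imread(f"pics/{n}0.png");hsv=cv2.cvtColor(im,cv2.COLOR_BGR2HSV)
    m=cv2.inRange(hsv,(5,60,80),(28,255,255));k=np.zeros_like(m);k[v-26:v+26,u-28:u+28]=m[v-26:v+26,u-28:u+28]
    c=max(cv2.findContours(k,0,1)[0],key=cv2.contourArea);x,y,w,h=cv2.boundingRect(c);e=cv2.fitEllipse(c);print(n,"coaster",e,at(n,*e[0],.006))
s,M=bear();print(M)
E
```

```text
rim tri [ 0.4727 -0.2891  0.1914] [ 0.4722 -0.2901] [ 0.4737 -0.2882]
ears [ 0.4426 -0.3004] [ 0.5008 -0.2753] 0.0634038494447398 -156.71596829197787 [ 0.4717 -0.2879]
board [[ 0.5443 -0.3156]
 [ 0.4459 -0.3622]
 [ 0.3999 -0.2657]
 [ 0.496  -0.2159]] [ 0.4715 -0.2898] [np.float64(0.1107875434258575), np.float64(0.10887673283507311), np.float64(0.10688365580655167), np.float64(0.10818417016740602)] [np.float64(-64.1464793114598), np.float64(-154.65488699952238), np.float64(115.46313930174135), np.float64(27.410921696818118)]
top coaster ((273.748779296875, 180.37966918945312), (35.480079650878906, 36.22786331176758), 84.91725158691406) [0.6224 0.0262]
scene coaster ((382.7037353515625, 218.1075439453125), (35.87260055541992, 42.0557861328125), 99.0680923461914) [0.622 0.024]
[[ 0.9377  0.3474 -0.0006]
 [ 0.3474 -0.9377  0.0014]
 [-0.0001 -0.0015 -1.    ]]
```

The crop shows three nested white cups, so this is the tall stack. Its rim triangulates to z = 0.191 against the expected 0.192. It stands at (0.4725, -0.289), ears at about 25°, and the coaster is at (0.622, 0.025). I'll rise and then cross.

Emit:
arm_command(rows="0 0 -5 0 1; 0 0 -4 0 1; 4.9 -3.1 0 -4.7 1; 4.9 -3.1 0 0 1; 4.9 -3.1 0 0 1; 4.9 -3.1 0 0 1; 4.9 -3.1 0 0 1; 4.9 -3.1 0 0 1; 0 0 0 0 1; 0 0 0 0 1")

```text
time: 1.35
position: [0.4201, -0.309, 0.2672]
tool_rot: [-0.004, 0.976, 0.217, -0.002]
ft_force: [-0.6, -0.5, -0.9]
opening: 0.0918
```

```bash
cat >> h.py <<'E'
def go(x,y,z,a):
    s,M=bear();d=np.array([x,y,z])-s["position"];yaw=np.degrees(np.arctan2(M[1,0],M[0,0]))
    print("t",s["time"],"pos",np.array(s["position"]),"yaw",yaw,"tool cm",M.T@d*100,"turn",-(a-yaw),"f",np.array(s["ft_force"]),"op",s["opening"],"zaxis",M[:,2],"j1,7",s["joints"][0],s["joints"][6])
E
python3 -c "
from h import *
go(.4725,-.289,.156,25)"
```

```text
t 1.35 pos [ 0.4201 -0.309   0.2672] yaw 25.06814192944423 tool cm [ 5.6111  0.5057 11.109 ] turn 0.0681419294442307 f [-0.607  -0.528  -0.8765] op 0.09184235109608184 zaxis [-0.005   0.0069 -1.    ] j1,7 0.7627782468666774 -0.6003861801270991
```

Emit:
arm_command(rows="2.8 0.3 0 0 1; 2.8 0.2 0 0 1; 0 0 0 0 1; 0 0 0 0 1; 0 0 0 0 1; 0 0 0 0 1; 0 0 0 0 1; 0 0 0 0 1; 0 0 0 0 1; 0 0 0 0 1")

```text
time: 2.6
position: [0.4668, -0.2985, 0.2662]
tool_rot: [-0.003, 0.978, 0.209, -0.004]
ft_force: [-0.8, -0.4, -1.0]
opening: 0.0917
```

```bash
python3 -c "
from h import *
go(.4725,-.289,.156,25)"
```

```text
t 2.6 pos [ 0.4668 -0.2985  0.2662] yaw 24.137045218245163 tool cm [ 0.9715 -0.5389 11.0167] turn -0.8629547817548371 f [-0.801  -0.3631 -0.9902] op 0.09171689063787507 zaxis [-0.009   0.0051 -0.9999] j1,7 0.7043595554357667 -0.6965349448893274
```

Emit:
arm_command(rows="0.8 -0.5 0 -0.9 1; 0.2 -0.1 0 0 1; 0 0 2 0 1; 0 0 2 0 1; 0 0 1 0 1; 0 0 0 0 1; 0 0 0 0 1; 0 0 0 0 1; 0 0 0 0 1; 0 0 0 0 1")

```text
time: 3.85
position: [0.4763, -0.2873, 0.2176]
tool_rot: [-0.002, 0.976, 0.219, -0.002]
ft_force: [0.7, -0.9, -0.5]
opening: 0.0914
```

```bash
python3 - <<'E'
from h import *
go(.4725,-.289,.156,25)
o=[]
for n,(u,v) in dict(top=(385,232),scene=(240,190)).items():
    im=cams.read_camera(n)[:,:,::-1];o.append(cv2.resize(im[v-50:v+50,u-50:u+50],(400,400),interpolation=cv2.INTER_CUBIC))
cv2.imwrite("pics/g1.png",np.hstack(o))
E
```

```text
t 3.85 pos [ 0.4763 -0.2873  0.2176] yaw 25.244621538929664 tool cm [-0.3934  0.0175  6.1649] turn 0.24462153892966398 f [ 0.7004 -0.901  -0.546 ] op 0.09144654558606027 zaxis [-0.0044  0.0028 -1.    ] j1,7 0.6841801217021947 -0.7169007351081423
```

View pics/g1.png

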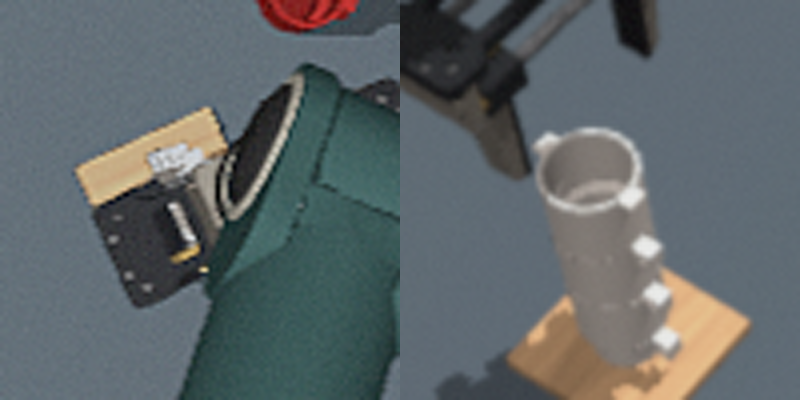

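The undisturbed tall stack sits between the open fingers, and the ear line is square to the closing direction. I'll descend.

Emit:
arm_command(rows="-0.4 0 0 0 1; 0 0 1.5 0 1; 0 0 1.5 0 1; 0 0 1.5 0 1; 0 0 1 0 1; 0 0 0.5 0 1; 0 0 0.2 0 1; 0 0 0 0 1; 0 0 0 0 1; 0 0 0 0 1")

```text
time: 5.2
position: [0.4717, -0.2888, 0.1506]
tool_rot: [-0.002, 0.976, 0.219, -0.002]
ft_force: [-0.8, -0.2, 0.5]
opening: 0.0923
```

```bash
python3 - <<'E'
from h import *
go(.4725,-.289,.156,25)
E
```

```text
t 5.2 pos [ 0.4717 -0.2888  0.1506] yaw 25.24857290537441 tool cm [ 0.0566  0.0504 -0.5392] turn 0.24857290537440946 f [-0.7954 -0.1754  0.4912] op 0.09229577758679629 zaxis [-0.0053  0.0035 -1.    ] j1,7 0.6815126646933964 -0.7298682576223107
```

Emit:
arm_command(rows="0 0 -0.4 0 1; 0 0 0 0 -1; 0 0 0 0 -1; 0 0 0 0 -1; 0 0 0 0 -1; 0 0 0 0 -1; 0 0 0 0 -1; 0 0 0 0 -1; 0 0 0 0 -1; 0 0 0 0 -1")

```text
time: 6.45
position: [0.4759, -0.2941, 0.1593]
tool_rot: [0.003, 0.976, 0.218, 0.002]
ft_force: [0.9, -3.6, 3.1]
opening: 0.0042
```

```bash
python3 - <<'E'
from h import *
go(.4725,-.289,.156,25)
E
```

```text
t 6.45 pos [ 0.4759 -0.2941  0.1593] yaw 25.14504995541203 tool cm [-0.0927 -0.6121  0.3299] turn 0.14504995541203058 f [ 0.8712 -3.575   3.0551] op 0.0042359731214395855 zaxis [ 0.0053 -0.0059 -1.    ] j1,7 0.6832969889863438 -0.7283535602149667
```

The opening is 4 mm, not 58 mm, so the grasp went wrong. I'll look.

```bash
python3 - <<'E'
from h import *
o=[]
for n,(u,v) in dict(top=(385,232),scene=(240,190)).items():
    im=cams.read_camera(n)[:,:,::-1];o.append(cv2.resize(im[v-60:v+60,u-60:u+60],(400,400),interpolation=cv2.INTER_CUBIC))
cv2.imwrite("pics/g2.png",np.hstack(o))
E
```

```text
(no output)
```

View pics/g2.png

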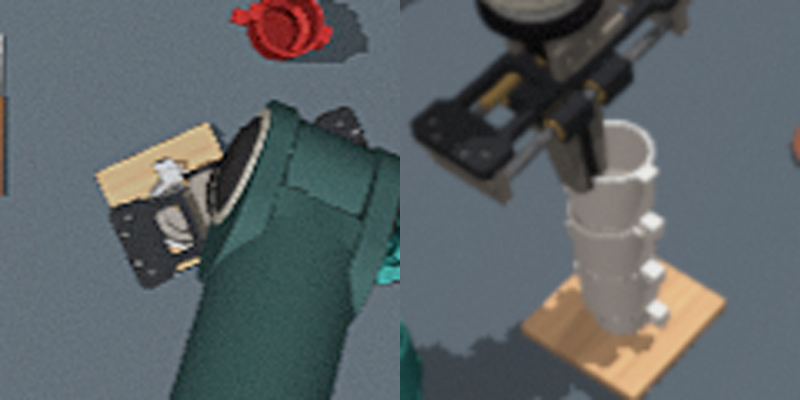

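```bash
python3 - <<'E'
from h import *
def pr(n,p): q=P(n)@np.append(p,1); return q[:2]/q[2]
print(pr("scene",(.4763,-.2873,.2176)),"tips seen mid ~(235,167)")
print("now tcp",pr("scene",(.4759,-.2941,.1593)),pr("top",(.4759,-.2941,.1593)))
im=cams.read_camera("scene")[:,:,::-1]
cv2.imwrite("pics/g3.png",cv2.resize(im[135:225,195:295],(800,720),interpolation=cv2.INTER_CUBIC)[:600])
E
```

```text
[236.6316 176.347 ] tips seen mid ~(235,167)
now tcp [237.4103 192.7702] [387.9298 231.3256]
```

View pics/g3.png

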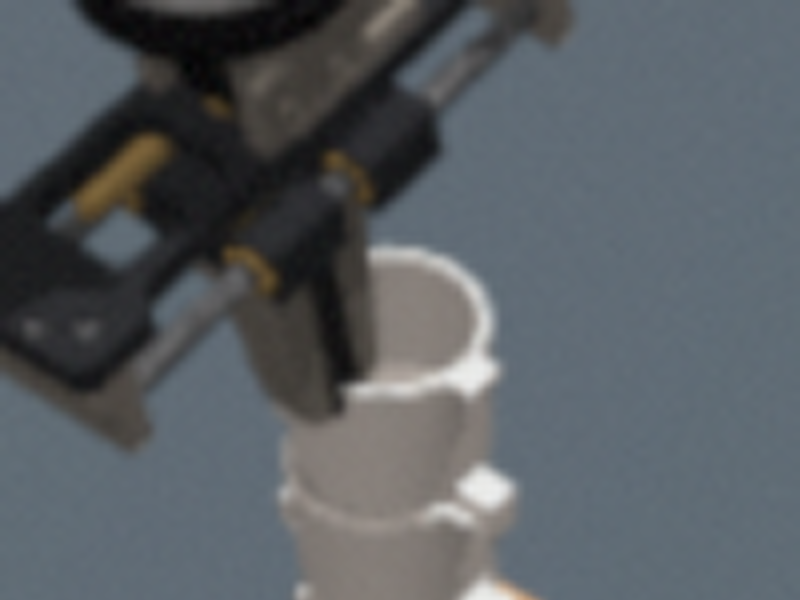

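The ears have shifted more the higher they are (top ear +6,-8 px, second +4,-6, third +2,-3, bottom about 0). So the shut fingers are leaning the stack towards tool -y, which matches the 3.6 N reaction. I'll ease back along +y so it stands upright before opening.

Emit:
arm_command(rows="0 0.4 0 0 -1; 0 0.4 0 0 -1; 0 0.4 0 0 -1; 0 0.4 0 0 -1; 0 0 0 0 -1; 0 0 0 0 -1; 0 0 0 0 -1; 0 0 0 0 -1; 0 0 0 0 -1; 0 0 0 0 -1")

```text
time: 7.85
position: [0.4804, -0.3051, 0.1557]
tool_rot: [-0.001, 0.976, 0.218, -0.001]
ft_force: [1.0, -1.0, -0.4]
opening: 0.0023
```

```bash
python3 - <<'E'
from h import *
go(.4725,-.289,.156,25)
im=cams.read_camera("scene")[:,:,::-1];t=cams.read_camera("top")[:,:,::-1]
cv2.imwrite("pics/g4.png",np.hstack([cv2.resize(im[150:250,200:280],(440,550),interpolation=cv2.INTER_CUBIC),cv2.resize(t[180:290,350:420],(350,550),interpolation=cv2.INTER_CUBIC)]))
E
```

```text
t 7.85 pos [ 0.4804 -0.3051  0.1557] yaw 25.239786781670475 tool cm [-0.0264 -1.7935 -0.0245] turn 0.23978678167047462 f [ 1.0289 -1.0057 -0.3759] op 0.0023244207288101453 zaxis [-0.0023  0.0018 -1.    ] j1,7 0.6916853006603253 -0.7112227732905704
```

View pics/g4.png

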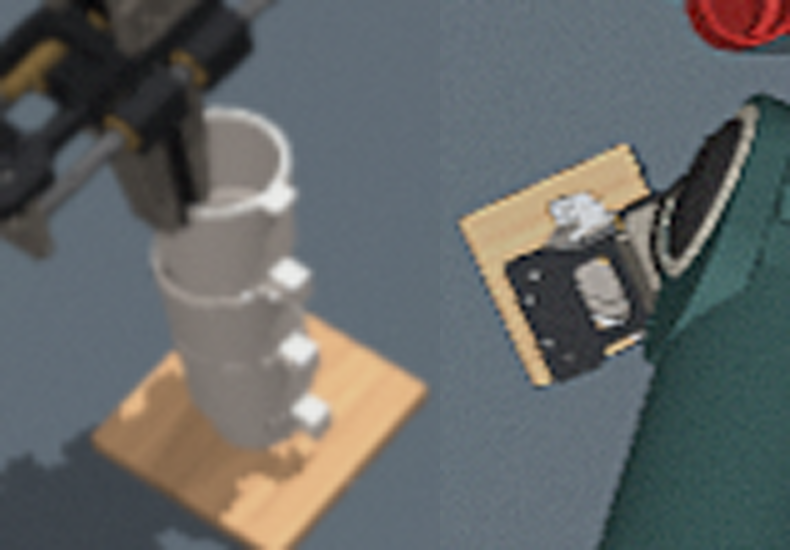

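```bash
python3 - <<'E'
from h import *
def pr(n,p): q=P(n)@np.append(p,1); return q[:2]/q[2]
for q in((220,184.5),(251,153.7),(238,187)): print(q,at("scene",*q,.2176))
ty=np.array([.42,-.906,0]);tx=np.array([.906,.42,0])
t=np.array([.4763,-.2873,.2176])
for k in(-.064,-.046,.046,.064): print(k,pr("scene",t+k*ty+.01*tx),pr("scene",t+k*ty-.01*tx))
t=np.array([.4804,-.3051,.1557]);print("tcp now",pr("scene",t),pr("scene",t+.01*ty+.01*tx),pr("scene",t-.01*ty+.01*tx))
M=(bear()[1]);s=telemetry.get_state();print(s["joints"],s["wrist_torque"],s["opening"])
c=np.array([.4725,-.289,0])
for z in(.142,.192):print(z,[pr("scene",c+[0,0,z]+r) for r in(-.029*ty,.029*ty,.029*tx,-.029*tx)])
im=cams.read_camera("scene")[:,:,::-1]
cv2.imwrite("pics/g5.png",cv2.resize(im[155:205,215:275],(720,600),interpolation=cv2.INTER_LANCZOS4))
E
```

```text
(220, 184.5) [ 0.4791 -0.3276]
(251, 153.7) [ 0.4329 -0.2329]
(238, 187) [ 0.5044 -0.2964]
-0.064 [258.9386 160.0549] [252.1528 156.0262]
-0.046 [253.7347 165.1358] [246.9274 161.0482]
0.046 [225.8623 192.3494] [218.9472 187.9393]
0.064 [220.1456 197.931 ] [213.21   193.4533]
tcp now [233.9804 197.0126] [234.3465 202.0639] [240.202  196.1993]
[ 0.6917  0.3749 -0.2305  1.8128  0.1011  0.9681 -0.7112] [-0.3309 -0.3106 -0.0621] 0.002911291889530115
0.142 [array([248.0857, 186.9564]), array([231.4946, 203.5413]), array([249.4097, 201.1758]), array([230.5144, 189.2226])]
0.192 [array([245.3796, 174.0266]), array([228.1249, 190.8915]), array([246.6956, 188.491 ]), array([227.178 , 176.3227])]
```

View pics/g5.png

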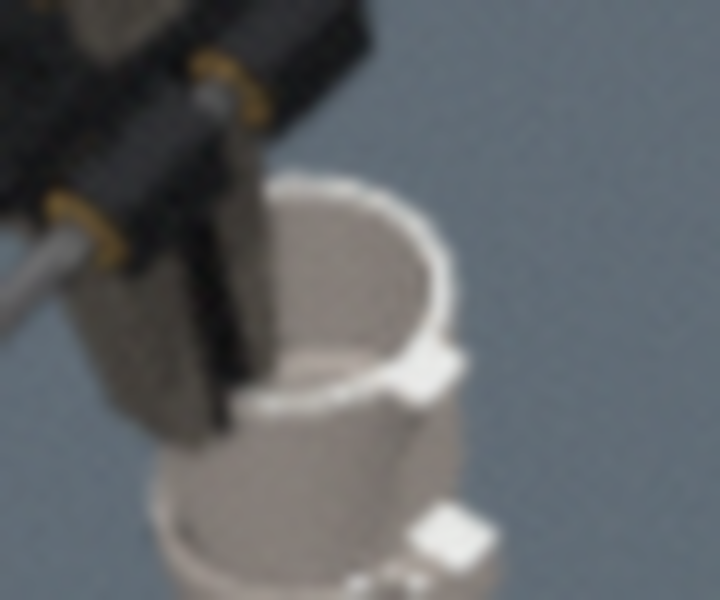

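The inner finger ended up inside the cup, pinching its +y wall, and the fingertips look about 6 px (roughly 2 cm) higher than the TCP reading says. So my grip was shallow and one finger slipped over the rim. The stack is standing again, so I'll open slightly, let the cup settle, withdraw upwards and reassess.

Emit:
arm_command(rows="0 0 0 0 -0.8; 0 0 0 0 -0.6; 0 0 0 0 -0.6; 0 0 0 0 -0.6; 0 0 -1 0 -0.6; 0 0 -1.5 0 -0.6; 0 0 -2 0 -0.6; 0 0 -2 0 -0.6; 0 0 -2 0 -0.6; 0 0 0 0 -0.6")

```text
time: 9.25
position: [0.4811, -0.3047, 0.2486]
tool_rot: [-0.001, 0.976, 0.219, -0.0]
ft_force: [0.1, -0.1, -0.1]
opening: 0.0187
```

```bash
python3 - <<'E'
from h import *
go(.4725,-.289,.23,25)
im=cams.read_camera("scene")[:,:,::-1]
cv2.imwrite("pics/g6.png",cv2.resize(im[130:250,195:295],(500,600),interpolation=cv2.INTER_CUBIC))
E
```

```text
t 9.25 pos [ 0.4811 -0.3047  0.2486] yaw 25.27585950989142 tool cm [-0.1074 -1.7851  1.8656] turn 0.2758595098914185 f [ 0.0726 -0.1285 -0.1066] op 0.018726680594785966 zaxis [-0.0004  0.0012 -1.    ] j1,7 0.7010799616159772 -0.6869951200216684
```

View pics/g6.png

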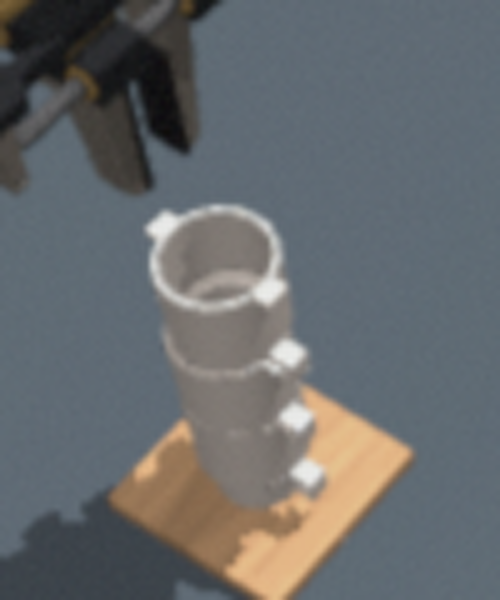

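```bash
python3 - <<'E'
from h import *
def pr(n,p): q=P(n)@np.append(p,1); return q[:2]/q[2]
s,M=bear();t=np.array(s["position"]);tx=M[:,0];ty=M[:,1]
h=s["opening"]/2
for dz in(0,.02):
  for k in(h,-h): print(dz,k,[pr("scene",t+k*ty+a*tx+[0,0,dz]) for a in(-.01,.01)])
e1=at("scene",227.4,175.2,.190);e2=at("scene",249,188,.190);print(e1,e2,(e1+e2)/2,np.linalg.norm(e1-e2),np.degrees(np.arctan2(*(e2-e1)[::-1])))
print(at("scene",238,181.6,.192),at("scene",238,181.6,.195))
E
```

```text
0 0.009096545553939328 [array([221.6534, 172.9835]), array([228.7291, 177.3294])]
0 -0.009096545553939328 [array([227.3725, 167.4965]), array([234.4253, 171.7755])]
0.02 0.009096545553939328 [array([220.0843, 167.19  ]), array([227.2586, 171.5674])]
0.02 -0.009096545553939328 [array([225.902, 161.667]), array([233.0528, 165.9761])]
[ 0.442  -0.2992] [ 0.4986 -0.2714] [ 0.4703 -0.2853] 0.06307475780039375 26.093138249630165
[ 0.4718 -0.2859] [ 0.4741 -0.2865]
```

The picture shows the stack upright with the cup settled. The fingertips project about 10 px above the reported TCP, which is consistent with the real tips being about 30 mm higher than reported. I'll re-centre with the fingers open, go deeper and check the tip height in an image before closing.

Emit:
arm_command(rows="-0.1 -1 0 0 1; 0 -0.8 0 0 1; 0 0 0 0 1; 0 0 0 0 1; 0 0 2 0 1; 0 0 2.5 0 1; 0 0 2.5 0 1; 0 0 1 0 1; 0 0 0 0 1; 0 0 0 0 1")

```text
time: 10.55
position: [0.4708, -0.2873, 0.1643]
tool_rot: [-0.002, 0.976, 0.219, -0.001]
ft_force: [-0.1, 0.4, -0.3]
opening: 0.0918
```

```bash
python3 - <<'E'
from h import *
go(.472,-.288,.124,25.5)
E
```

```text
t 10.55 pos [ 0.4708 -0.2873  0.1643] yaw 25.26203454307511 tool cm [0.0899 0.1287 4.0244] turn -0.2379654569248899 f [-0.0916  0.3716 -0.3093] op 0.09178000069196748 zaxis [-0.0034  0.003  -1.    ] j1,7 0.6849415840634232 -0.7262488979480345
```

Emit:
arm_command(rows="0.1 0.1 1 0 1; 0 0 1 0 1; 0 0 1 0 1; 0 0 0.7 0 1; 0 0 0 0 1; 0 0 0 0 1; 0 0 0 0 1; 0 0 0 0 1; 0 0 0 0 1; 0 0 0 0 1")

```text
time: 11.8
position: [0.4733, -0.2884, 0.1266]
tool_rot: [-0.001, 0.976, 0.219, -0.0]
ft_force: [-0.2, -1.1, -0.1]
opening: 0.092
```

```bash
python3 - <<'E'
from h import *
go(.472,-.288,.124,25.5)
im=cams.read_camera("scene")[:,:,::-1]
cv2.imwrite("pics/g7.png",cv2.resize(im[140:230,195:285],(600,600),interpolation=cv2.INTER_CUBIC))
def pr(n,p): q=P(n)@np.append(p,1); return ((q[:2]/q[2]-[195,140])*6.667).round()
s,M=bear();t=np.array(s["position"])
for dz in(0,.03):
  for k in(.046,-.046): print(dz,k,[pr("scene",t+k*M[:,1]+a*M[:,0]+[0,0,dz]) for a in(-.01,.01)])
E
```

```text
t 11.8 pos [ 0.4733 -0.2884  0.1266] yaw 25.254599711033798 tool cm [-0.0996 -0.0955  0.2614] turn -0.24540028896620214 f [-0.2173 -1.1201 -0.064 ] op 0.09198435068887406 zaxis [-0.0004  0.0011 -1.    ] j1,7 0.6772008408671898 -0.7408816881942444
0 0.046 [array([198., 469.]), array([242., 497.])]
0 -0.046 [array([371., 294.]), array([414., 321.])]
0.03 0.046 [array([184., 421.]), array([229., 449.])]
0.03 -0.046 [array([361., 244.]), array([404., 271.])]
```

View pics/g7.png

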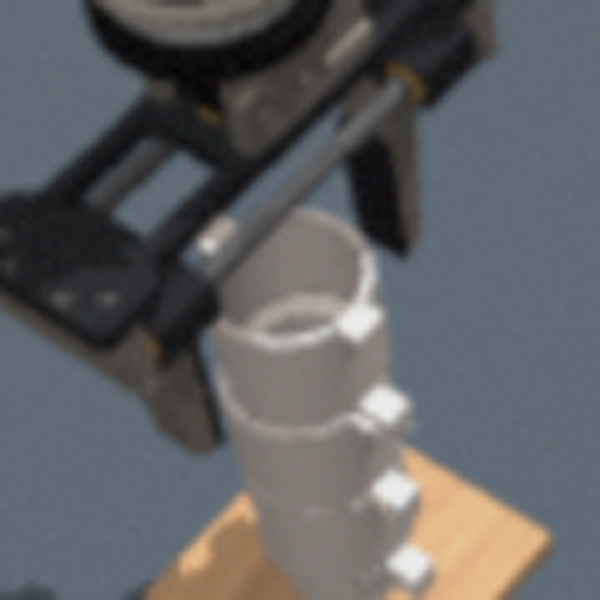

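Tip corners at (215,450) and (408,255) in the crop match the reported TCP + 30–35 mm, so the real tips are at z ≈ 0.158, straddling the collar below the top rim and above the lower one. I'll go 5 mm lower and grip.

Emit:
arm_command(rows="-0.1 -0.1 0.5 0 1; 0 0 0 0 0.6; 0 0 0 0 0.4; 0 0 0 0 -1; 0 0 0 0 -1; 0 0 0 0 -1; 0 0 0 0 -1; 0 0 0 0 -1; 0 0 0 0 -1; 0 0 0 0 -1")

```text
time: 13.1
position: [0.4718, -0.2878, 0.1211]
tool_rot: [-0.001, 0.976, 0.219, -0.0]
ft_force: [0.7, 0.3, -0.4]
opening: 0.0572
```

```bash
python3 - <<'E'
from h import *
go(.472,-.288,.122,25.5)
E
```

```text
t 13.1 pos [ 0.4718 -0.2878  0.1211] yaw 25.257852487661534 tool cm [ 0.0131  0.0266 -0.0876] turn -0.242147512338466 f [ 0.7284  0.3156 -0.3809] op 0.05715721148172532 zaxis [-0.0006  0.0013 -1.    ] j1,7 0.6769722460872737 -0.7423010744873326
```

Gripped at 57 mm with the arm undisturbed. Next is the twist, with only a trace of lift inside the 3 mm play.

Emit:
arm_command(rows="0 0 -0.1 5 -1; 0 0 0 8 -1; 0 0 0 8 -1; 0 0 0 8 -1; 0 0 0 8 -1; 0 0 0 8 -1; 0 0 0 8 -1; 0 0 0 5 -1; 0 0 0 0 -1; 0 0 0 0 -1")

```text
time: 14.35
position: [0.4716, -0.2876, 0.1217]
tool_rot: [-0.001, 0.955, -0.297, -0.001]
ft_force: [-0.1, 0.3, -0.9]
opening: 0.0573
```

```bash
python3 - <<'E'
from h import *
go(.472,-.288,.122,-35)
E
```

```text
t 14.35 pos [ 0.4716 -0.2876  0.1217] yaw -34.52086669519248 tool cm [ 0.0555  0.0063 -0.0284] turn 0.4791333048075188 f [-0.0723  0.3483 -0.88  ] op 0.05731885636906935 zaxis [-0.0011  0.0017 -1.    ] j1,7 0.5034031783959216 -1.6929351690891856
```

Turned 60° with no side load. Lifting straight up.

Emit:
arm_command(rows="0 0 -0.3 0 -1; 0 0 -0.5 0 -1; 0 0 -0.8 0 -1; 0 0 -1 0 -1; 0 0 -1 0 -1; 0 0 -1 0 -1; 0 0 -1 0 -1; 0 0 -1 0 -1; 0 0 -1 0 -1; 0 0 0 0 -1")

```text
time: 15.6
position: [0.4722, -0.2883, 0.2045]
tool_rot: [-0.0, 0.955, -0.296, 0.001]
ft_force: [0.3, 0.1, -1.3]
opening: 0.0576
```

```bash
python3 - <<'E'
from h import *
go(.622,.025,.21,-35)
im=cams.read_camera("scene")[:,:,::-1]
cv2.imwrite("pics/l1.png",cv2.resize(im[120:270,180:330],(600,600),interpolation=cv2.INTER_CUBIC))
E
```

```text
t 15.6 pos [ 0.4722 -0.2883  0.2045] yaw -34.42468499861451 tool cm [ -5.3544 -34.3097  -0.5136] turn 0.5753150013854906 f [ 0.2662  0.128  -1.2852] op 0.05756191041957958 zaxis [ 0.0013  0.0005 -1.    ] j1,7 0.503527613571826 -1.687993803502772
```

View pics/l1.png

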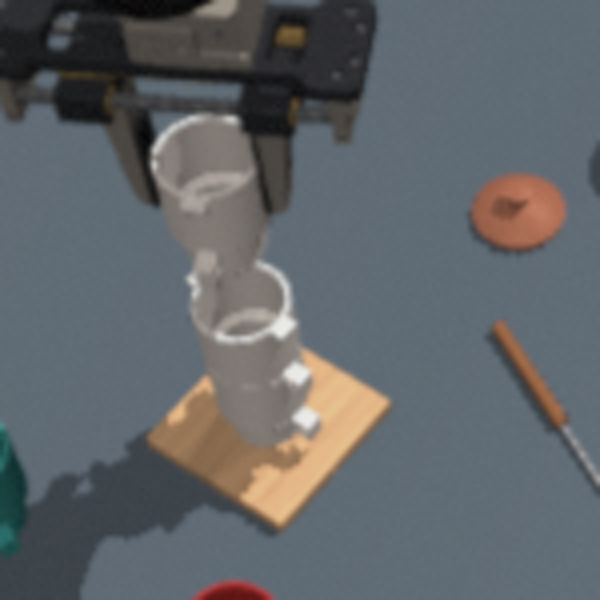

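The cup came out cleanly with its foot above the rim, and the rest of the stack and its board are in place. Carrying it to the coaster.

Emit:
arm_command(rows="-0.3 -2 0 0 -1; -0.6 -3.5 0 0 -1; -0.7 -4.5 0 0 -1; -0.7 -4.5 0 0 -1; -0.7 -4.5 0 0 -1; -0.7 -4.5 0 0 -1; -0.7 -4.5 0 0 -1; -0.6 -3 0 0 -1; -0.3 -1.5 0 0 -1; 0 0 0 0 -1")

```text
time: 16.9
position: [0.6129, 0.0172, 0.1977]
tool_rot: [0.001, 0.955, -0.298, -0.005]
ft_force: [-0.5, -0.8, 0.0]
opening: 0.0571
```

```bash
python3 - <<'E'
from h import *
go(.622,.025,.10,-35)
E
```

```text
t 16.9 pos [0.6129 0.0172 0.1977] yaw -34.684289340877754 tool cm [ 0.4005 -1.2001  9.7665] turn 0.31571065912224583 f [-0.4785 -0.7601  0.0076] op 0.05706587465170811 zaxis [-0.01    0.0018 -0.9999] j1,7 0.04091469075515155 -2.314686855474439
```

Emit:
arm_command(rows="0.4 -1.1 0 0 -1; 0 0 0 0 -1; 0 0 2 0 -1; 0 0 2 0 -1; 0 0 2 0 -1; 0 0 2 0 -1; 0 0 1 0 -1; 0 0 0 0 -1; 0 0 0 0 -1; 0 0 0 0 -1")

```text
time: 18.15
position: [0.6233, 0.0132, 0.1081]
tool_rot: [0.002, 0.952, -0.305, -0.002]
ft_force: [-0.1, 0.1, -0.7]
opening: 0.0571
```

```bash
python3 - <<'E'
from h import *
go(.622,.025,.016,-35)
E
```

```text
t 18.15 pos [0.6233 0.0132 0.1081] yaw -35.47253284191692 tool cm [-0.7572 -0.9382  9.2026] turn -0.472532841916923 f [-0.1163  0.0682 -0.7493] op 0.0570938121745851 zaxis [-0.006  -0.0027 -1.    ] j1,7 0.03304555872212073 -2.3409082629105358
```

Emit:
arm_command(rows="-0.7 -0.9 0 0 -1; 0 0 0 0 -1; 0 0 1.5 0 -1; 0 0 1.5 0 -1; 0 0 1.5 0 -1; 0 0 1 0 -1; 0 0 0.8 0 -1; 0 0 0 0 -1; 0 0 0 0 -1; 0 0 0 0 -1")

```text
time: 19.4
position: [0.6225, 0.0255, 0.0407]
tool_rot: [0.002, 0.953, -0.304, -0.002]
ft_force: [0.2, -0.0, -0.5]
opening: 0.0574
```

```bash
python3 - <<'E'
from h import *
go(.622,.025,.016,-35)
E
```

```text
t 19.4 pos [0.6225 0.0255 0.0407] yaw -35.450892877459076 tool cm [-0.0073  0.0585  2.4679] turn -0.4508928774590757 f [ 0.2391 -0.0092 -0.4708] op 0.057440225218827495 zaxis [-0.0057 -0.0027 -1.    ] j1,7 0.00696522836042053 -2.375419852171242
```

Emit:
arm_command(rows="0 0 0.7 0 -1; 0 0 0.6 0 -1; 0 0 0.4 0 -1; 0 0 0.3 0 -1; 0 0 0 0 -1; 0 0 0 0 -1; 0 0 0.1 0 -1; 0 0 0 0 -1; 0 0 0 0 -1; 0 0 0 0 -1")

```text
time: 20.65
position: [0.6231, 0.0255, 0.0192]
tool_rot: [0.002, 0.953, -0.304, -0.001]
ft_force: [0.9, 0.7, -0.5]
opening: 0.0574
```

```bash
python3 - <<'E'
from h import *
go(.622,.025,.016,-35)
E
```

```text
t 20.65 pos [0.6231 0.0255 0.0192] yaw -35.447093739692264 tool cm [-0.0617  0.1084  0.3163] turn -0.4470937396922636 f [ 0.9142  0.66   -0.4778] op 0.05740176422901625 zaxis [-0.0039 -0.0026 -1.    ] j1,7 0.0036741961783396163 -2.3801648435485445
```

Emit:
arm_command(rows="0 0.1 0.15 0 -1; 0 0 0 0 -1; 0 0 0.1 0 -1; 0 0 0 0 -1; 0 0 0.1 0 -1; 0 0 0 0 -1; 0 0 0.05 0 -1; 0 0 0 0 -1; 0 0 0 0 -1; 0 0 0 0 -1")

```text
time: 21.9
position: [0.6227, 0.0246, 0.0152]
tool_rot: [0.002, 0.953, -0.304, -0.001]
ft_force: [0.5, 0.5, 0.7]
opening: 0.0575
```

```bash
python3 - <<'E'
from h import *
go(.622,.025,.016,-35)
E
```

```text
t 21.9 pos [0.6227 0.0246 0.0152] yaw -35.453365935130904 tool cm [-0.0787  0.0039 -0.0782] turn -0.45336593513090406 f [0.5177 0.485  0.6743] op 0.057460366879277094 zaxis [-0.0037 -0.0026 -1.    ] j1,7 0.004464541759618209 -2.379850600725239
```

Emit:
arm_command(rows="0 0 0.1 0 -1; 0 0 0.1 0 -1; 0 0 0.1 0 -1; 0 0 0 0 -1; 0 0 0 0 -1; 0 0 0 0 -1; 0 0 0 0 -1; 0 0 0 0 -1; 0 0 0 0 -1; 0 0 0 0 -1")

```text
time: 23.15
position: [0.6229, 0.0246, 0.0152]
tool_rot: [0.002, 0.953, -0.305, -0.001]
ft_force: [0.7, 0.2, 1.2]
opening: 0.0573
```

```bash
python3 - <<'E'
from h import *
go(.622,.025,.016,-35)
E
```

```text
t 23.15 pos [0.6229 0.0246 0.0152] yaw -35.456969892599304 tool cm [-0.0962  0.0151 -0.0776] turn -0.45696989259930376 f [0.7325 0.2087 1.1996] op 0.05730697113732662 zaxis [-0.0036 -0.0031 -1.    ] j1,7 0.004012407313964476 -2.380311909989709
```

The tool stopped at z = 0.0152 despite 3 mm more commanded, and the force is rising, so the cup is standing on the cork. Releasing and withdrawing.

Emit:
arm_command(rows="0 0 0 0 -0.2; 0 0 0 0 0.2; 0 0 0 0 0.6; 0 0 0 0 0.8; 0 0 0 0 0.8; 0 0 -1 0 0.8; 0 0 -2 0 0.8; 0 0 -3 0 0.8; 0 0 -4 0 0.8; 0 0 -4 0 0.8")

```text
time: 24.4
position: [0.6221, 0.025, 0.1609]
tool_rot: [0.002, 0.953, -0.304, -0.003]
ft_force: [0.1, -0.1, 0.4]
opening: 0.0826
```

Emit:
arm_command(rows="0 0 -4 0 0.8; 3 2 -1 0 0.8; 3 3 0 0 0.8; 1 4 0 0 0.8; 0 5 0 0 0.8; 0 5 0 0 0.8; 0 4 0 0 0.8; 0 2 0 0 0.8; 0 0 0 0 0.8; 0 0 0 0 0.8")

```text
time: 25.65
position: [0.5377, -0.2246, 0.2348]
tool_rot: [-0.001, 0.953, -0.303, 0.011]
ft_force: [1.1, -0.5, -0.0]
opening: 0.0826
```

```bash
python3 - <<'E'
from h import *
go(.622,.025,.2,-35)
t=cams.read_camera("top")[:,:,::-1];s=cams.read_camera("scene")[:,:,::-1]
a=cv2.resize(s[90:250,210:470],(780,480))[:300] if 0 else cv2.resize(s[90:260,200:470],(460,290),interpolation=cv2.INTER_CUBIC)
b=cv2.resize(s[170:250,340:430],(337,300),interpolation=cv2.INTER_CUBIC)
c=cv2.resize(t[140:260,140:440],(725,290),interpolation=cv2.INTER_CUBIC)
o=np.zeros((600,800,3),np.uint8);o[:290,:460]=a;o[:300,462:799]=b;o[305:595,:725]=c
cv2.imwrite("pics/f.png",o)
E
```

```text
t 25.65 pos [ 0.5377 -0.2246  0.2348] yaw -35.23794908726804 tool cm [ -7.5862 -25.2174   3.5485] turn -0.2379490872680421 f [ 1.1209 -0.5427 -0.0085] op 0.08259653663398653 zaxis [ 0.0223 -0.005  -0.9997] j1,7 0.40020203476520755 -1.8656764177833847
```

View pics/f.png

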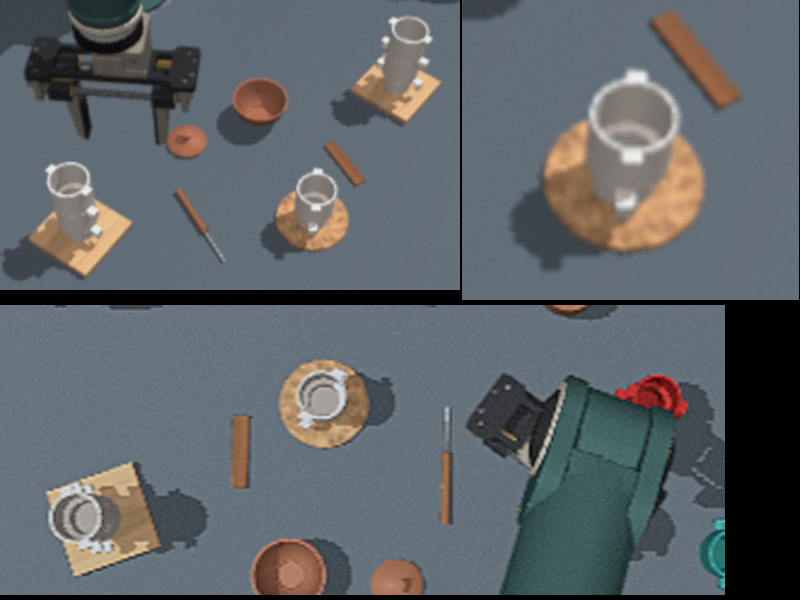

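The cup stands upright in the middle of the coaster, the two-cup remainder of the tall stack is upright on its board, and the short stack is untouched. I'll check the centring numerically and hand in.

```bash
python3 - <<'E'
from h import *
from cell import env
print("cup rim",at("top",140+323/2.417,140+91/2.417,.086),at("scene",340+(633-462)/3.744,170+120/3.75,.086),"coaster .622 .025")
print(env.finish_job())
E
```

```text
cup rim [0.6216 0.0217] [0.6256 0.0216] coaster .622 .025
the job is handed in; nothing more can be done
None
```

The top cup of the taller stack now stands upright on the cork coaster, and I handed the job in at about 26 s of the 42 s allowed. I twisted it 60° while still nested, lifted it straight out, set it down, let go and backed off.

**Centring:** the two cameras put the cup's rim 3–5 mm from the coaster's centre. The tool position at release was within 1 mm of it.

**Rest of the scene:** in the last picture the remaining two cups stand on their board and the short stack looks undisturbed. The red and turquoise cups were not touched.

**What went wrong:**
- **First grasp:** it failed. The real fingertips looked about 30 mm higher than the reported tool position, so the grip was shallow. One finger slipped inside the cup and briefly leaned the whole stack about 7°, with about 4 N read at the wrist.
- **Recovery:** I eased the stack back upright before opening, then gripped deeper. The opening then read 57 mm on the 58 mm collar.
- **Unexplained:** I did not find the cause of the 30 mm difference; I only allowed for it.

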